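Close a steel flask with its double lid, then take off the outer cover

ROBOT

A 7-joint arm with a two-finger parallel gripper is mounted at the origin on the work surface. World frame = base frame: x ahead of the robot, y to its left, z up, the work surface at z = 0. Lengths are in m, angles in rad, forces in N, time in s.
With the tool pointing down it reaches from about 0.4 to 0.85 m from the base axis. Payload 6.9 kg.
Tool frame: the origin (TCP) lies midway between the tips of the shut fingers; the grasp point (between the pads) lies behind it (ctrl.pinch_z is the z of the grasp point in the tool frame, in m); z points along the fingers, y is the direction in which the jaws open and shut (so a half turn about z gives the same grasp; the last joint's range is limited). The gripper opens to 85 mm and grips with 20 to 120 N. Pads are 22 mm wide; open, the fingers measure 114 mm over their backs; the gripper's body (76 mm by 85 mm) begins 54 mm behind the grasp point. The pads swing forward as they close: fully open they stand 13 mm farther back than shut.
Start: joints at [-1.091, 0.507, -0.238, 1.5, 0.126, 1.149, -0.155], TCP at [0.229, 0.582, 0.231] pointing down, gripper open.
Joint ranges: [-3.08, 3.08], [-0.24, 2.05], [-1.43, 1.35], [0, 2.5], [-1.52, 4.66], [0.17, 1.96], [-2.89, 2.89]. Speed limits (rad/s): [2.39, 2.39, 3.14, 3.14, 3.14, 3.14, 3.14].

INTERFACE

Orientations are given as a unit quaternion [w, x, y, z].
In Python, from station import ctrl, get_state, vision, ticket, models gives the robot as it stands. Calls block until the motion is done:
- ctrl.movep(position, orientation): joint-space move of the TCP to a pose.
- ctrl.movel(position, frame=None, max_speed=0.15): straight line of the TCP; frame=None keeps the orientation; max_speed is the mean speed in m/s.
- ctrl.set_joints(angles): joint-space move.
- ctrl.ungrasp() and ctrl.close_gripper(force=None): open the fingers fully, or close them until they stop; force is the grip in N (None keeps the last).
- ctrl.pause(seconds).
- ctrl.ik(position, orientation): joint angles nearest the present ones, or None.
- get_state(): the state.
- vision.grab_frame(name): name is "side" or "top" or "wrist"; returns (picture, depth): 480x640x3 uint8, blue, green, red; 480x640 float32, m along the optical axis (not along the pixel's ray), 0 where there is no reading.
- vision.camera_info(name): a dict with "mtx" (3x3 intrinsics, pixels), "R" (3x3) and "t" (3): a world point X has camera coordinates R X + t; the wrist camera has in their place "hand_eye" (4x4, takes a point from camera to tool coordinates, whose origin is the TCP and whose axes are the flange's). Camera axes: x right, y down, z forward; pixel columns grow to the right and rows downward; lengths in m; the calibration is good to about 2 mm. A picture is of the moment at which its call begins: read the wrist's pose just before it. camera_info takes no time and is no camera call.
A pose or a line that the arm cannot do raises ctrl.Unreachable and nothing moves.
- ticket.close_job(): hands the job in, once; it reports no verdict.
Trained networks look in the newest picture that a camera, given by its name, has taken for a name from the list of things; names that differ only in an ending like _2 or _b are one class to them, and where a whole thing is asked for, a point or a joint stands for the part that bears it (a point fixed in the world has none). Each returns a list of dicts, best first, with "p" (0 to 1); they miss things now and then, are a little off and sometimes report something else, mostly with a low value. They report only what shows in the picture. A call takes as long as a camera call. They do not tell look-alikes from the thing itself.
- models.recognise(camera, target): "point" ([column, row] in pixels, amid what is visible of it).
- models.masks_of(camera, target): "mask" (480x640 bool, what is visible of it) and "point" ([column, row] in pixels, amid what is visible of it).
The state is a dict: "time": time; "qpos": joint angles; "qd": joint speeds; "tau": joint torques, N m; "tcp_pos": TCP position; "eef_rot": TCP orientation; "contact_force": force on the tool from outside, world axes, zero at the start; "wrist_torque": the same for the moment, N m; "width": finger opening in m.
Only numpy, scipy, OpenCV 4.12 (cv2) and the standard library are available. Lean on these libraries where they do the work, as an engineer would, in place of code of your own. Each camera call takes 0.05 s, during which the arm holds its last target.

TASK

The double lid stands on the white tray, outer cover nested over inner lid: carry both together to the larger, wide-mouthed steel flask and lower them until the inner lid is fully home in the mouth, then let go. Now lift off the outer cover alone, leaving the inner lid seated and undisturbed, and finish still holding the cover in the gripper, level and at least 6 cm clear above the inner lid's knob. Leave the flask and everything else standing in place.

Things in the scene. Friction and masses are not known exactly. Their poses are not given: they have to be found in the camera images.
- knob (a point): Inner lid, grey, round about its z (up). Point: middle of its black knob, 20 mm diameter, 24 mm tall. Below: stem 14 mm diameter, 18 mm long; flange 55 mm diameter, 8 mm thick, underside 38 mm below the point; plug 41 mm diameter to 58 mm below the point, last 6 mm tapered to 32 mm. 120 g. The plug's foot stands on the tray. Lifted by the knob, it brings the cover along.
- cover_mid (a point): Outer cover, round steel cap open below, 64 mm diameter, 22 mm tall, 90 g. Point: its centre, half-way up; z up. Top has a 30 mm hole for stem and knob. Lies loose on the flange (2 mm sideways play), its point 35 mm and its top 24 mm below the knob's point. Gripped across its outside wall, knob between the fingers, it lifts off without the inner lid.
- flask_mouth (a point): Larger flask, steel, loose, 0.7 kg, 130 mm tall: body 88 mm diameter, straight neck 52 mm diameter from 86 mm up. Point: centre of the mouth at the rim, z up. Mouth 45 mm diameter, 44 mm deep. Inner lid home: flange on the rim, knob's point 38 mm and knob's top 50 mm above this point, nested cover's point 3 mm above it, its wall 8 mm down around the neck.
- tray: White plastic tray, 200 mm (its x) by 150 mm (its y), 12 mm high at the lip, floor 6 mm above the bench, fixed. Origin: centre of its underside. The double lid stands in its -x half, the flat dish in its +x half.
- small_flask_mouth (a point): Smaller steel flask, a bystander, loose: 105 mm tall, body 66 mm and neck 34 mm in diameter; the lid does not fit it. The point is the centre of its mouth. It and the larger flask may stand either way round.
- beaker: Glass beaker, a bystander, 68 mm in diameter, 85 mm tall; origin at its underside.
- reagent: Amber bottle, a bystander, 58 mm in diameter, 120 mm tall; origin at its underside.
- dish: Flat round clear dish on the tray, a bystander, 58 mm in diameter, 16 mm tall; origin at its underside.
- tube_rack: Green tube rack, a bystander, 125 by 85 mm, about 50 mm tall; origin at its underside.
- pipette: Pipette lying on the bench, a bystander, about 230 mm long, 26 mm tall; origin near its middle, underside.
- timer: Small white timer, a bystander, 65 by 65 mm, 18 mm tall; origin at its underside.
Things that resemble listed ones, but are neither listed nor needed, are in the scene too. Leave any red look-alike of the part that bears cover_mid alone.

How it is judged:
By the outcome, as a careful person would: the job done as asked, in the order asked, and still so for the second after the job is handed in, while the arm keeps its last pose, push and grip.
It also fails if it takes over 58 s, if anything falls off the work surface, if the arm or the gripper's body presses on something with over 40 N, if the wrist force passes 120 N, or if a joint passes its speed limit or range.

## Working session

There is one attempt and no reset: what is moved stays moved. The work goes in short steps, each a Python script; the robot and the scene stay as the last script left them, time stands still between calls to the robot, and variables do not carry over. Pictures are saved under pics/ and viewed, and the job is handed in when it is done.

```bash
ls; mkdir -p pics
python3 - <<'E'
from station import ctrl,get_state,vision,models
import cv2
s=get_state();print({k:s[k] for k in('time','tcp_pos','eef_rot','width')},ctrl.pinch_z)
for c in('side','top'):
    im,d=vision.grab_frame(c);cv2.imwrite(f'pics/{c}0.png',im)
    for t in('knob','cover_mid','flask_mouth','small_flask_mouth','tray'):
        print(c,t,[(r['point'],round(r['p'],2)) for r in models.recognise(c,t)])
print(vision.camera_info('top'),vision.camera_info('wrist'))
E
```

```text
pics
{'time': 0.0, 'tcp_pos': array([0.22868065, 0.58111495, 0.23042596]), 'eef_rot': array([-1.53565004e-04,  1.86285734e-01,  9.82495198e-01, -8.88083375e-04]), 'width': 0.08509525166503512} -0.0187
side knob []
side cover_mid [([269.3, 225.8], 0.73), ([286.8, 226.6], 0.67), ([269.1, 168.8], 0.64), ([218.6, 222.6], 0.59), ([202.7, 196.9], 0.53)]
side flask_mouth [([363.2, 284.8], 0.85)]
side small_flask_mouth [([285.6, 411.8], 0.78)]
side tray [([291.0, 228.4], 0.91)]
top knob [([258.0, 278.0], 0.49)]
top cover_mid [([233.7, 335.6], 0.9), ([172.7, 272.6], 0.87), ([259.5, 278.9], 0.76), ([203.7, 342.6], 0.62)]
top flask_mouth [([350.8, 200.1], 0.85), ([453.1, 278.1], 0.15)]
top small_flask_mouth [([456.0, 280.5], 0.9), ([480.7, 341.9], 0.45)]
top tray [([251.3, 256.3], 0.76)]
{'mtx': array([[601.25933505,   0.        , 313.68782287],
       [  0.        , 601.25933505, 239.59812141],
       [  0.        ,   0.        ,   1.        ]]), 'R': array([[ 0.01001004, -0.99994876, -0.00150979],
       [-0.98372436, -0.00957671, -0.17942874],
       [ 0.17940509,  0.00328131, -0.98376981]]), 't': array([0.03339709, 0.54780579, 1.45214408])} {'mtx': array([[348.58830714,   0.        , 316.56805718],
       [  0.        , 348.58830714, 241.04413478],
       [  0.        ,   0.        ,   1.        ]]), 'hand_eye': array([[-5.58001863e-04, -9.55340602e-01, -2.95506385e-01,
         7.57147089e-02],
       [ 9.99999837e-01, -4.97009398e-04, -2.81511734e-04,
        -6.34111033e-04],
       [ 1.22070139e-04, -2.95506494e-01,  9.55340723e-01,
        -1.43680025e-01],
       [ 0.00000000e+00,  0.00000000e+00,  0.00000000e+00,
         1.00000000e+00]])}
```

View pics/top0.png

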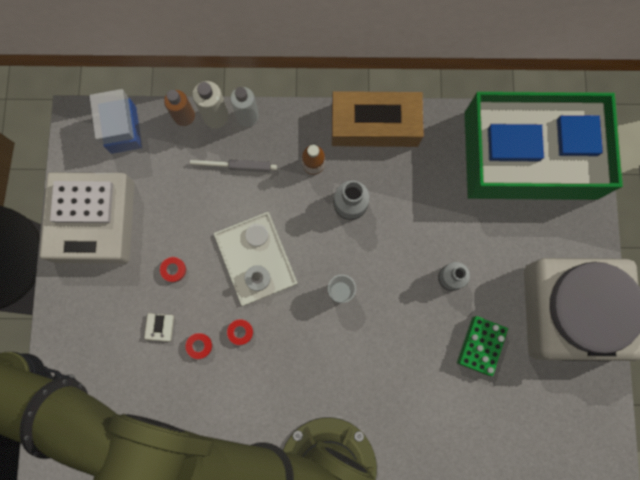

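View pics/side0.png

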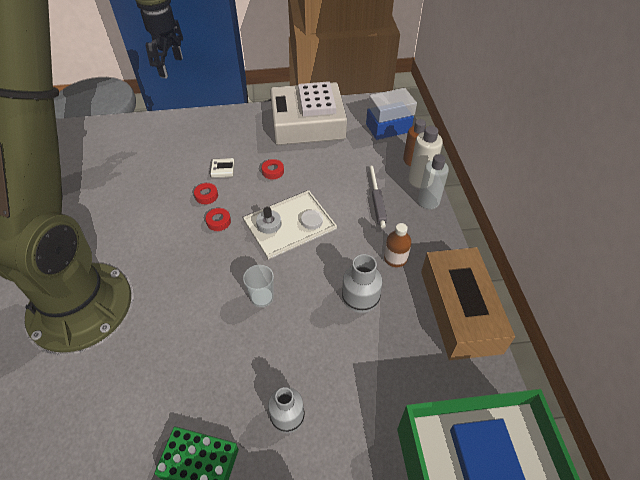

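Double-lid candidates in the top view: grey lid with a knob on the tray at (258,278); red rings at (240,333), (199,346) and (173,270), which are the look-alikes to leave alone; and the clear dish at (257,236). Flasks: the larger is at (352,195) and the smaller at (456,276). I'll measure these and enlarge the crops.

```bash
cat > h.py <<'E'
import numpy as np,cv2
from station import ctrl,get_state,vision,models
from scipy.spatial.transform import Rotation as Ro
def rot(q): return Ro.from_quat([q[1],q[2],q[3],q[0]]).as_matrix()
def cam(c,s=None):
    i=vision.camera_info(c);K=np.array(i['mtx'])
    if c=='wrist':
        H=np.array(i['hand_eye']);R=rot(s['eef_rot']);Rc=R@H[:3,:3];o=R@H[:3,3]+s['tcp_pos']
    else: Rc=np.array(i['R']).T;o=-Rc@i['t']
    return K,Rc,o
def at_z(c,px,z,s=None):
    K,Rc,o=cam(c,s);r=Rc@np.linalg.solve(K,[px[0],px[1],1.]);return o+r*(z-o[2])/r[2]
def proj(c,X,s=None):
    K,Rc,o=cam(c,s);p=K@(Rc.T@(np.array(X)-o));return p[:2]/p[2]
def cloud(c,d,s=None):
    K,Rc,o=cam(c,s);v,u=np.mgrid[:480,:640];r=np.stack([(u-K[0,2])/K[0,0],(v-K[1,2])/K[1,1],np.ones(u.shape)],-1)*d[...,None]
    return r@Rc.T+o
def down(yaw): # tool z down, tool y at angle yaw
    y=np.array([np.cos(yaw),np.sin(yaw),0]);z=np.array([0,0,-1.]);x=np.cross(y,z)
    q=Ro.from_matrix(np.stack([x,y,z],1)).as_quat();return [q[3],q[0],q[1],q[2]]
E
python3 - <<'E'
from h import *
im,d=vision.grab_frame('top');P=cloud('top',d)
cv2.imwrite('pics/crop0.png',np.hstack([cv2.resize(im[y-40:y+40,x-40:x+40],(390,390),interpolation=2) for x,y in((255,270),(350,195))]))
for n,px,z in(('knob',(257,276),.064),('mouth',(352,188),.13),('small',(460,272),.105),('reag',(313,152),.12),('beaker',(341,282),.085)):
    print(n,at_z('top',px,z).round(3),P[px[1],px[0]].round(3))
for n,box in (('lid',(240,262,276,296)),('flask',(330,175,372,220))):
    a,b,c,e=box;Q=P[b:e,a:c].reshape(-1,3);q=Q[Q[:,2]>Q[:,2].max()-.008];print(n,Q[:,2].max(),q.mean(0).round(4),q.min(0).round(3),q.max(0).round(3))
for yaw in np.deg2rad([-90,-60,-30,0,30,60,90,120]):
    print(np.rad2deg(yaw).round(),[ (None if (j:=ctrl.ik(list(at_z('top',p,z)[:2])+[h],down(yaw))) is None else np.round(j,2)) for p,z,h in(((257,276),.07,.2),((352,188),.13,.25))])
E
```

```text
knob [0.453 0.177 0.064] [0.452 0.175 0.075]
mouth [ 0.659 -0.052  0.13 ] [ 0.671 -0.055  0.088]
small [ 0.462 -0.31   0.105] [ 0.465 -0.316  0.081]
reag [0.752 0.042 0.12 ] [0.752 0.042 0.121]
beaker [ 0.438 -0.028  0.085] [ 0.447 -0.032  0.004]
lid 1.5269180341500475 [0.278  0.0339 1.5269] [0.278 0.034 1.527] [0.278 0.034 1.527]
flask 1.5269180341500475 [0.278  0.0339 1.5269] [0.278 0.034 1.527] [0.278 0.034 1.527]
-90.0 [array([-0.79,  0.36,  0.51,  1.91, -0.21,  0.93, -1.75]), array([-0.28,  0.61,  0.61,  1.37, -0.35,  1.27, -1.23])]
-60.0 [array([-0.7 ,  0.34,  0.37,  1.91, -0.15,  0.92, -1.29]), array([-0.28,  0.61,  0.6 ,  1.37, -0.35,  1.27, -0.71])]
-30.0 [array([-0.62,  0.33,  0.27,  1.91, -0.11,  0.92, -0.82]), array([-0.24,  0.59,  0.51,  1.37, -0.29,  1.25, -0.23])]
0.0 [array([-0.54,  0.32,  0.16,  1.91, -0.07,  0.91, -0.35]), array([-0.18,  0.58,  0.4 ,  1.37, -0.23,  1.24,  0.24])]
30.0 [array([-0.45,  0.32,  0.04,  1.91, -0.02,  0.91,  0.12]), array([-0.09,  0.56,  0.23,  1.37, -0.13,  1.23,  0.68])]
60.0 [array([-0.36,  0.32, -0.08,  1.91,  0.03,  0.92,  0.59]), array([-0.01,  0.55,  0.1 ,  1.37, -0.05,  1.23,  1.14])]
90.0 [array([-0.27,  0.32, -0.2 ,  1.91,  0.08,  0.92,  1.06]), array([ 0.06,  0.55, -0.04,  1.36,  0.02,  1.23,  1.59])]
120.0 [array([-0.16,  0.33, -0.35,  1.9 ,  0.14,  0.93,  1.52]), array([ 0.13,  0.55, -0.16,  1.36,  0.09,  1.24,  2.06])]
```

View pics/crop0.png

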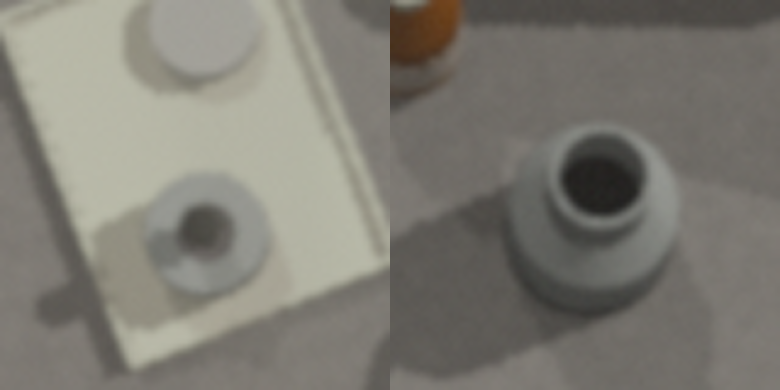

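Left crop: the grey cover with the knob sticking up through its hole, on the white tray, with the flat dish above it. It is the only grey one with a knob, so this is the double lid. Right crop: the wide-mouthed larger flask. Next I'll refine both positions with the wrist camera.

```bash
cat > look.py <<'E'
import sys
from h import *
x,y,z,yaw=map(float,sys.argv[1:5]);tag=sys.argv[5]
ctrl.movep([x,y,z],down(np.deg2rad(yaw)))
s=get_state();im,d=vision.grab_frame('wrist');np.savez(f'{tag}.npz',im=im,d=d,pos=s['tcp_pos'],q=s['eef_rot'])
cv2.imwrite(f'pics/{tag}.png',im);print(s['time'],s['tcp_pos'],s['contact_force'])
for t in sys.argv[6:]:
    print(t,[(r['point'],round(r['p'],2)) for r in models.recognise('wrist',t)])
E
python3 look.py .66 -.053 .27 0 wf flask_mouth && python3 look.py .453 .177 .19 0 wl knob cover_mid
```

```text
3.3583 [ 0.66010837 -0.05147365  0.26981994] [-0.33837699  0.5296606  -0.11552122]
flask_mouth [([310.4, 212.8], 0.9), ([147.4, 25.3], 0.68)]
4.675 [0.45438498 0.17637159 0.19051824] [1.16294418 0.03092006 0.21326906]
knob [([317.4, 220.0], 0.96)]
cover_mid [([124.5, 42.3], 0.84), ([312.8, 205.4], 0.8), ([176.6, 162.5], 0.62)]
```

View pics/wf.png

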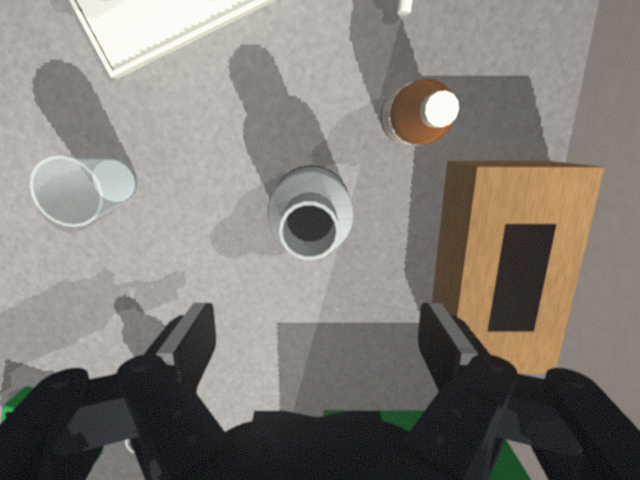

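View pics/wl.png

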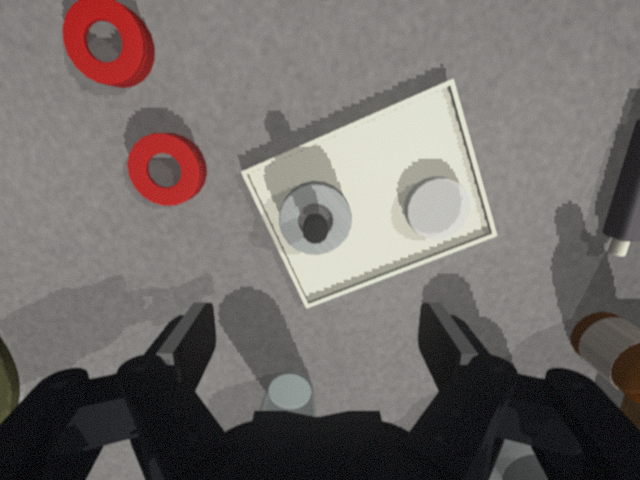

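Run:
```python
from h import *
def fit(P,n):
    A=np.c_[2*P[:,:2],np.ones(len(P))];b=(P[:,:2]**2).sum(1)
    c=np.linalg.lstsq(A,b,rcond=None)[0];print(n,len(P),'c',c[:2].round(4),'r',np.sqrt(c[2]+c[0]**2+c[1]**2).round(4),'z',P[:,2].mean().round(4))
for tag,c0 in(('wf',(.659,-.052)),('wl',(.453,.176))):
    f=np.load(tag+'.npz');s=dict(tcp_pos=f['pos'],eef_rot=f['q']);P=cloud('wrist',f['d'],s)
    P=P[(f['d']>.05)];r=np.hypot(P[:,0]-c0[0],P[:,1]-c0[1])
    h=np.histogram(P[r<.05][:,2],np.arange(0,.2,.004));print([(round(b,3),n) for n,b in zip(*h) if n])
    for lo,hi,R in ([(.122,.14,.03)] if tag=='wf' else [(.066,.09,.02),(.03,.046,.04)]):
        Q=P[(r<R)&(P[:,2]>lo)&(P[:,2]<hi)];
        print('mid',((Q.min(0)+Q.max(0))/2).round(4),'ext',np.ptp(Q,0).round(4));print('med',np.median(Q,0).round(4));fit(Q,tag)
```

```text
[(np.float64(0.0), np.int64(858)), (np.float64(0.004), np.int64(2)), (np.float64(0.012), np.int64(10)), (np.float64(0.016), np.int64(82)), (np.float64(0.02), np.int64(34)), (np.float64(0.024), np.int64(15)), (np.float64(0.028), np.int64(14)), (np.float64(0.032), np.int64(22)), (np.float64(0.036), np.int64(18)), (np.float64(0.04), np.int64(16)), (np.float64(0.044), np.int64(28)), (np.float64(0.048), np.int64(24)), (np.float64(0.052), np.int64(12)), (np.float64(0.056), np.int64(26)), (np.float64(0.06), np.int64(20)), (np.float64(0.064), np.int64(33)), (np.float64(0.068), np.int64(239)), (np.float64(0.072), np.int64(751)), (np.float64(0.076), np.int64(715)), (np.float64(0.08), np.int64(588)), (np.float64(0.084), np.int64(867)), (np.float64(0.088), np.int64(878)), (np.float64(0.092), np.int64(102)), (np.float64(0.096), np.int64(100)), (np.float64(0.1), np.int64(101)), (np.float64(0.104), np.int64(116)), (np.float64(0.108), np.int64(122)), (np.float64(0.112), np.int64(111)), (np.float64(0.116), np.int64(127)), (np.float64(0.12), np.int64(128)), (np.float64(0.124), np.int64(133)), (np.floa
[... 375 characters left out ...]
float64(0.02), np.int64(28)), (np.float64(0.024), np.int64(32)), (np.float64(0.028), np.int64(33)), (np.float64(0.032), np.int64(389)), (np.float64(0.036), np.int64(303)), (np.float64(0.04), np.int64(2814)), (np.float64(0.052), np.int64(5)), (np.float64(0.056), np.int64(28)), (np.float64(0.06), np.int64(21)), (np.float64(0.064), np.int64(29)), (np.float64(0.068), np.int64(23)), (np.float64(0.072), np.int64(71)), (np.float64(0.076), np.int64(440))]
mid [0.4525 0.1792 0.0725] ext [0.0192 0.0193 0.0128]
med [0.4528 0.1804 0.0769]
wl 548 c [0.4527 0.1798] r 0.0071 z 0.0763
mid [0.4528 0.1789 0.0368] ext [0.0627 0.0635 0.0135]
med [0.4528 0.1838 0.041 ]
wl 3523 c [0.4527 0.1791] r 0.0239 z 0.0403
```

```bash
cat > ring.py <<'E'
from h import *
def rim(f,c0,lo,hi,Rmax,n=''):
    s=dict(tcp_pos=f['pos'],eef_rot=f['q']);P=cloud('wrist',f['d'],s)[f['d']>.05]
    r=np.hypot(P[:,0]-c0[0],P[:,1]-c0[1]);Q=P[(r<Rmax)&(P[:,2]>lo)&(P[:,2]<hi)]
    (x,y),R=cv2.minEnclosingCircle((Q[:,:2]*1000).astype(np.float32))
    # median of directional mid
    m=[]
    for a in np.arange(0,np.pi,.1):
        t=Q[:,:2]@[np.cos(a),np.sin(a)];m.append([np.cos(a),np.sin(a),(t.min()+t.max())/2])
    m=np.array(m);c=np.linalg.lstsq(m[:,:2],m[:,2],rcond=None)[0]
    print(n,len(Q),'encl',round(x/1000,4),round(y/1000,4),round(R,2),'mids',c.round(4),'z',np.median(Q[:,2]).round(4));return c
if __name__=='__main__':
    rim(np.load('wf.npz'),(.6535,-.0545),.128,.135,.035,'mouth')
    rim(np.load('wl.npz'),(.4525,.179),.074,.085,.03,'knob')
    rim(np.load('wl.npz'),(.4525,.179),.0385,.05,.04,'cover')
    im,d=vision.grab_frame('side');cv2.imwrite('pics/side_crop.png',cv2.resize(im[190:250,230:350],(800,400),interpolation=2))
E
python3 ring.py
```

```text
mouth 775 encl 0.6528 -0.0551 25.93 mids [ 0.6528 -0.0551] z 0.1309
knob 496 encl 0.4526 0.1789 9.87 mids [0.4527 0.179 ] z 0.077
cover 3037 encl 0.4526 0.1788 31.9 mids [0.4527 0.1789] z 0.0411
```

View pics/side_crop.png

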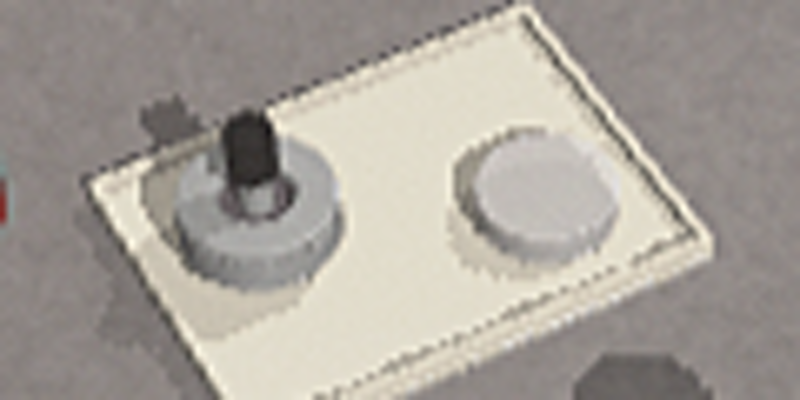

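The measured radii are 9.9, 31.9 and 25.9 mm against 10, 32 and 26 expected, and the heights fit too. Now I'll grasp the knob.

Run:
```python
from h import *
q=down(0)
ctrl.movep([.4527,.1790,.11],q);ctrl.pause(.2)
print(get_state()['tcp_pos'])
ctrl.movel([.4527,.1790,.0465],max_speed=.08)
s=get_state();print(s['tcp_pos'],s['contact_force'])
ctrl.close_gripper(60);s=get_state();print(s['width'],s['contact_force'])
ctrl.movel([.4527,.1790,.076],max_speed=.06);ctrl.pause(.2)
s=get_state();print(s['time'],s['tcp_pos'],s['width'],s['contact_force'],s['wrist_torque'])
im,d=vision.grab_frame('side');cv2.imwrite('pics/lift1.png',cv2.resize(im[150:270,210:370],(800,600),interpolation=2))
```

```text
[0.45403242 0.17925268 0.11173032]
[0.45298291 0.17902746 0.04681603] [-0.56991553  0.06496661  0.6489394 ]
0.018213974447129813 [ 0.4793443  -0.31710763  3.52768891]
7.9 [0.45247358 0.17894158 0.07568944] 0.01846417265291735 [ 0.27963601  0.03415825 -1.71509564] [ 0.00256631 -0.05374919 -0.00989974]
```

View pics/lift1.png

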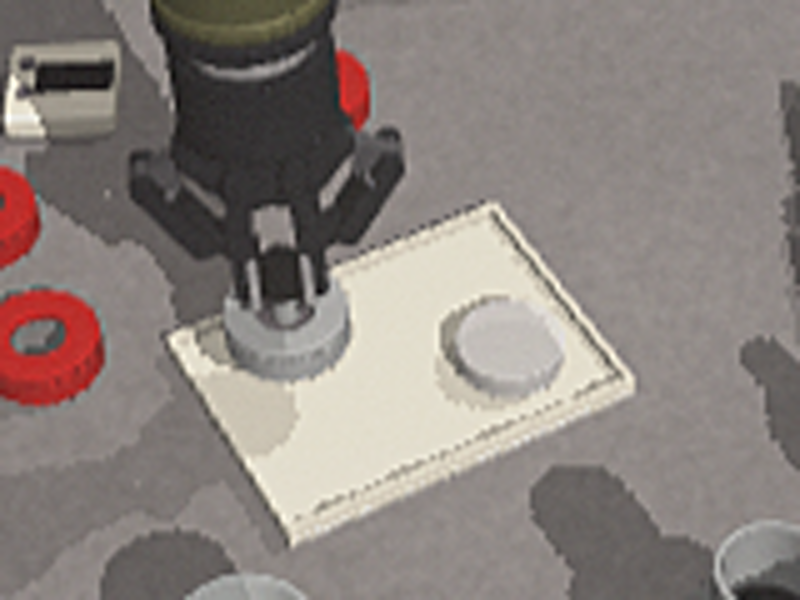

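Run:
```python
from h import *
q=down(0)
ctrl.movel([.4527,.1790,.225],max_speed=.15)
ctrl.movel([.6528,-.0551,.225],max_speed=.15);ctrl.pause(.3)
s=get_state();print(s['time'],s['tcp_pos'],s['width'],s['contact_force'],s['eef_rot'])
im,d=vision.grab_frame('wrist');np.savez('wc.npz',im=im,d=d,pos=s['tcp_pos'],q=s['eef_rot']);cv2.imwrite('pics/wc.png',im)
im,d=vision.grab_frame('side');cv2.imwrite('pics/sc.png',cv2.resize(im[200:320,290:450],(800,600),interpolation=2))
```

```text
11.5917 [ 0.65275726 -0.05490477  0.22509997] 0.017924956713402586 [-0.08499571  0.34674139 -1.82033819] [1.62220014e-05 7.07021408e-01 7.07192142e-01 5.16534807e-05]
```

View pics/wc.png

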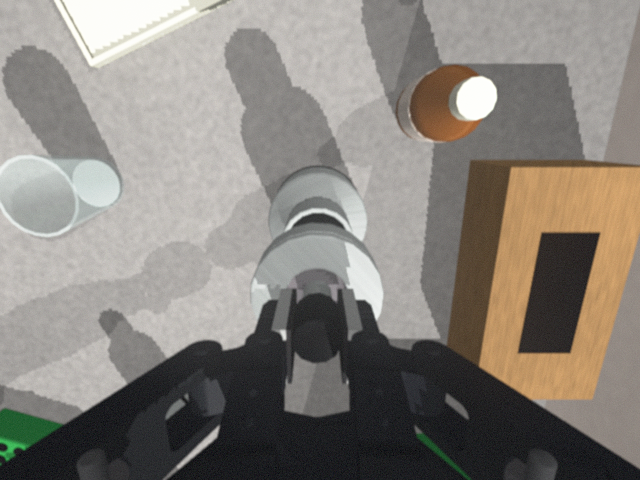

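View pics/sc.png

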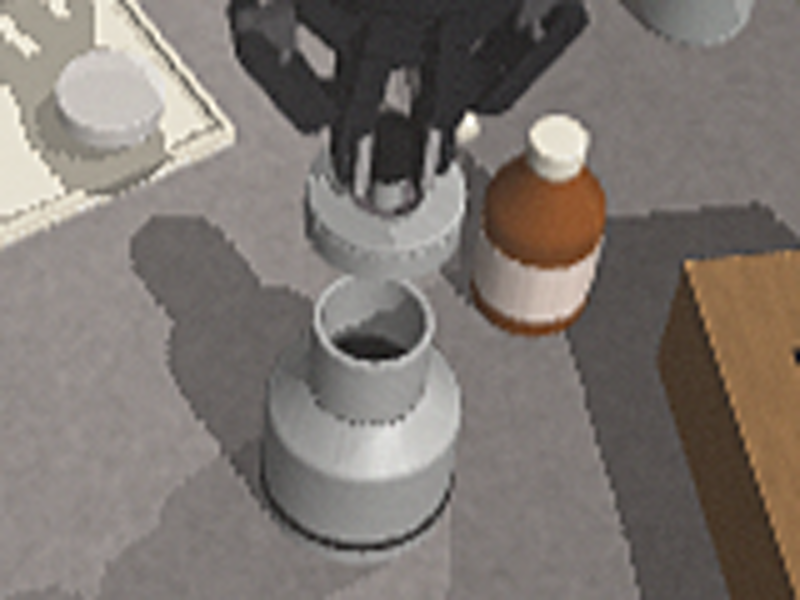

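The lid hangs level with its cover, over the flask. In the wrist view the knob is at (317,335), the cover at (317,285) and the mouth just behind at (320,215). Next I'll measure the lid in the hand against the mouth.

Run:
```python
from ring import *
f=np.load('wc.npz')
s=dict(tcp_pos=f['pos'],eef_rot=f['q']);P=cloud('wrist',f['d'],s);P=P[f['d']>.05];c=f['pos']
r=np.hypot(P[:,0]-c[0],P[:,1]-c[1]);h=np.histogram(P[r<.036][:,2],np.arange(.12,.28,.004));print([(round(b,3),n) for n,b in zip(*h) if n])
# cover top boundary points, +y arc -> circle fit
Q=P[(r<.04)&(P[:,2]>.214)&(P[:,2]<.223)];a=np.arctan2(Q[:,1]-c[1],Q[:,0]-c[0]);rr=np.hypot(Q[:,0]-c[0],Q[:,1]-c[1])
B=[]
for k in np.arange(-.3,np.pi+.3,.1):
    m=abs(a-k)<.05
    if m.sum()>5: B.append(Q[m][rr[m].argmax()])
B=np.array(B)
from scipy.optimize import least_squares
for R in(.032,.0315): print('cover',least_squares(lambda p:np.hypot(B[:,0]-p[0],B[:,1]-p[1])-R,c[:2],loss='soft_l1',f_scale=.001).x.round(4),len(B),'z',np.median(Q[:,2]).round(4))
# plane tilt
A=np.c_[Q[:,:2]-c[:2],np.ones(len(Q))];print('tilt',np.linalg.lstsq(A,Q[:,2],rcond=None)[0].round(4))
K=P[(r<.013)&(P[:,2]>.248)&(P[:,2]<.262)];print('knob',((K.min(0)+K.max(0))/2).round(4),np.ptp(K,0).round(4),len(K))
```

```text
[(np.float64(0.12), np.int64(66)), (np.float64(0.124), np.int64(60)), (np.float64(0.128), np.int64(386)), (np.float64(0.132), np.int64(38)), (np.float64(0.196), np.int64(87)), (np.float64(0.2), np.int64(198)), (np.float64(0.204), np.int64(200)), (np.float64(0.208), np.int64(227)), (np.float64(0.212), np.int64(1154)), (np.float64(0.216), np.int64(5072)), (np.float64(0.22), np.int64(874)), (np.float64(0.224), np.int64(77)), (np.float64(0.228), np.int64(78)), (np.float64(0.232), np.int64(348)), (np.float64(0.236), np.int64(455)), (np.float64(0.24), np.int64(542)), (np.float64(0.244), np.int64(543)), (np.float64(0.248), np.int64(610)), (np.float64(0.252), np.int64(2190)), (np.float64(0.256), np.int64(538)), (np.float64(0.26), np.int64(763)), (np.float64(0.264), np.int64(447)), (np.float64(0.268), np.int64(877)), (np.float64(0.272), np.int64(1343)), (np.float64(0.276), np.int64(1465))]
cover [ 0.6519 -0.0551] 35 z 0.2193
cover [ 0.6521 -0.0545] 35 z 0.2193
tilt [ 0.0042 -0.0012  0.2191]
knob [ 0.6533 -0.0545  0.255 ] [0.0206 0.0201 0.0139] 2357
```

The lid is level and within about 0.7 mm of the mouth centre. Lowering it now in steps, watching the force.

Run:
```python
from h import *
x,y=.6528,-.0551
ctrl.movel([x,y,.178],max_speed=.1);ctrl.pause(.2)
F0=get_state()['contact_force'];print(F0)
for z in (.170,.164,.159,.156,.154,.1525,.151,.150):
    ctrl.movel([x,y,z],max_speed=.04)
    s=get_state();f=s['contact_force']-F0;print(z,s['tcp_pos'].round(4),f.round(2),s['wrist_torque'].round(2))
    if np.hypot(*f[:2])>4 or f[2]>4: break
im,d=vision.grab_frame('side');cv2.imwrite('pics/s2.png',cv2.resize(im[220:320,310:443],(798,600),interpolation=2));print(get_state()['time'])
```

```text
[-0.65647842 -0.03053405 -2.73052612]
0.17 [ 0.6525 -0.055   0.1696] [0.52 0.33 0.95] [-0.01 -0.01  0.01]
0.164 [ 0.6526 -0.055   0.1636] [ 0.74 -0.39  0.25] [-0.02  0.01  0.05]
0.159 [ 0.6526 -0.055   0.1586] [0.73 0.53 0.94] [ 0.01  0.01 -0.02]
0.156 [ 0.6527 -0.055   0.1558] [0.31 0.06 0.95] [-0.01 -0.    0.01]
0.154 [ 0.6527 -0.0551  0.1539] [ 1.56 -0.23  0.81] [-0.04  0.05  0.01]
0.1525 [ 0.6527 -0.0551  0.1524] [0.63 0.12 0.37] [-0.07  0.01 -0.01]
0.151 [ 0.6528 -0.0551  0.151 ] [ 0.64 -0.33  1.05] [-0.02  0.03 -0.02]
0.15 [ 0.653  -0.0551  0.1508] [-1.23  0.64  7.68] [0.13 0.55 0.03]
14.7333
```

View pics/s2.png

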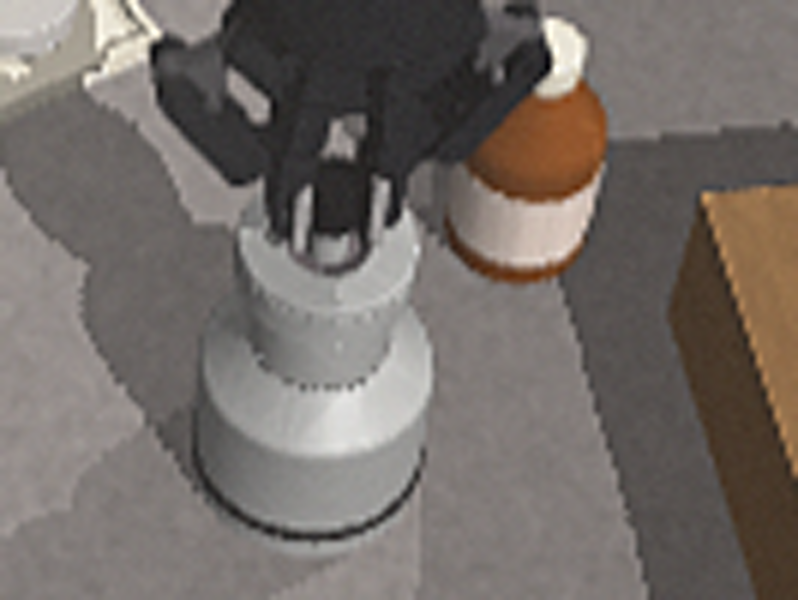

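The upward force appeared at TCP z 0.1508, and the predicted home height was 0.1507. The cover skirt is around the neck. Releasing and re-measuring.

Run:
```python
from ring import *
ctrl.ungrasp();s=get_state();print(s['width'],s['contact_force'])
ctrl.movel([.6528,-.0551,.28],max_speed=.12);ctrl.pause(.2)
s=get_state();im,d=vision.grab_frame('wrist');np.savez('wh.npz',im=im,d=d,pos=s['tcp_pos'],q=s['eef_rot']);cv2.imwrite('pics/wh.png',im);print(s['time'],s['tcp_pos'],s['contact_force'])
f=np.load('wh.npz')
P=cloud('wrist',d,s)[d>.05];r=np.hypot(P[:,0]-.6528,P[:,1]+.0551);h=np.histogram(P[r<.036][:,2],np.arange(.1,.2,.004));print([(round(b,3),n) for n,b in zip(*h) if n])
rim(f,(.6528,-.0551),.178,.19,.03,'knob')
rim(f,(.6528,-.0551),.1425,.15,.04,'cover')
Q=P[(r<.036)&(P[:,2]>.142)&(P[:,2]<.15)];print('tilt',np.linalg.lstsq(np.c_[Q[:,:2]-[.6528,-.0551],np.ones(len(Q))],Q[:,2],rcond=None)[0].round(4))
```

```text
0.08540507487534633 [ 0.11958099 -0.489182   -0.6209231 ]
16.825 [ 0.65257831 -0.05503047  0.27933833] [0.38224264 0.17095043 0.03565202]
[(np.float64(0.12), np.int64(3)), (np.float64(0.124), np.int64(40)), (np.float64(0.128), np.int64(39)), (np.float64(0.132), np.int64(37)), (np.float64(0.136), np.int64(438)), (np.float64(0.14), np.int64(314)), (np.float64(0.144), np.int64(3059)), (np.float64(0.156), np.int64(6)), (np.float64(0.16), np.int64(29)), (np.float64(0.164), np.int64(32)), (np.float64(0.168), np.int64(33)), (np.float64(0.172), np.int64(33)), (np.float64(0.176), np.int64(83)), (np.float64(0.18), np.int64(483))]
knob 552 encl 0.6523 -0.055 9.98 mids [ 0.6524 -0.055 ] z 0.181
cover 3285 encl 0.6521 -0.0552 31.78 mids [ 0.6521 -0.0551] z 0.1451
tilt [-0.0009 -0.003   0.1451]
```

View pics/wh.png

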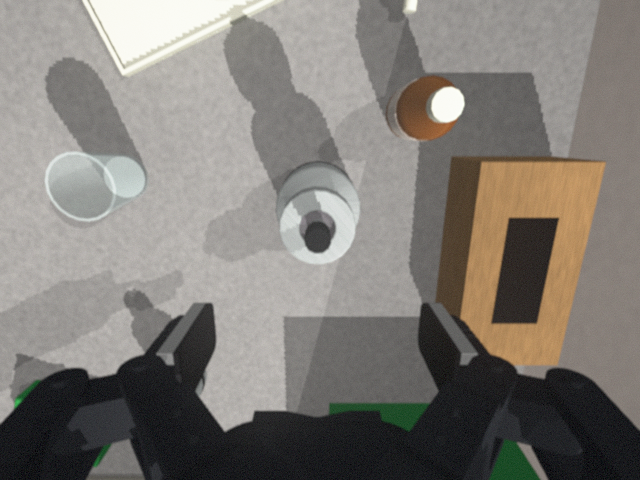

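The lid is home: knob top at 0.181 against 0.180 nominal (the reading was also 1 mm high on the tray), and the cover is level. Now grip the cover across its wall, keeping the gripper body above the knob.

Run:
```python
from h import *
x,y=.6523,-.0551
ctrl.movel([x,y,.16],max_speed=.12);ctrl.pause(.2)
F0=get_state()['contact_force']
for z in (.135,.122,.118,.114):
    ctrl.movel([x,y,z],max_speed=.06)
    s=get_state();f=s['contact_force']-F0;print(z,s['tcp_pos'].round(4),f.round(2))
    if np.linalg.norm(f)>4: print('STOP');break
else:
    ctrl.close_gripper(30);s=get_state();print(s['width'],(s['contact_force']-F0).round(2),s['tcp_pos'].round(4))
im,d=vision.grab_frame('side');cv2.imwrite('pics/s3.png',cv2.resize(im[220:320,310:443],(798,600),interpolation=2));print(get_state()['time'])
```

```text
0.135 [ 0.6522 -0.0551  0.1346] [-0.66 -0.15 -1.42]
0.122 [ 0.652  -0.055   0.1215] [-0.07 -0.41  0.08]
0.118 [ 0.6522 -0.0551  0.1178] [-0.07  0.06 -0.45]
0.114 [ 0.6521 -0.055   0.1137] [-0.2   0.03 -1.41]
0.062381580428850884 [-0.45  0.29  1.08] [ 0.6526 -0.0551  0.1144]
20.05
```

View pics/s3.png

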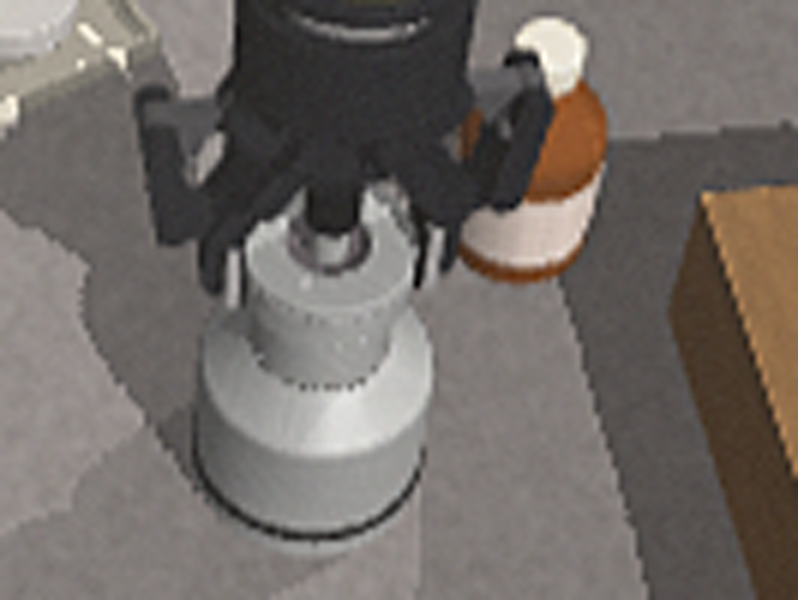

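Run:
```python
from h import *
x,y=.6524,-.0551
ctrl.movel([x,y,.120],max_speed=.03);s=get_state();print(s['contact_force'],s['width'])
ctrl.movel([x,y,.150],max_speed=.04);s=get_state();print(s['contact_force'],s['width'])
ctrl.movel([x,y,.272],max_speed=.08);ctrl.pause(.3)
s=get_state();print(s['time'],s['tcp_pos'],s['contact_force'],s['width'])
im,d=vision.grab_frame('side');cv2.imwrite('pics/s4.png',cv2.resize(im[160:320,290:503],(798,600),interpolation=2))
im,d=vision.grab_frame('wrist');cv2.imwrite('pics/w4.png',im);P=cloud('wrist',d,s)[d>.05]
r=np.hypot(P[:,0]-.6524,P[:,1]+.0551)
h=np.histogram(P[r<.036][:,2],np.arange(.1,.34,.004));print([(round(b,3),n) for n,b in zip(*h) if n])
m=(r<.031)&(P[:,2]>.296)&(P[:,2]<.309);Q=P[m];print('cover top',np.median(Q[:,2]),'tilt',np.linalg.lstsq(np.c_[Q[:,:2]-[x,y],np.ones(len(Q))],Q[:,2],rcond=None)[0].round(4))
```

```text
[ 0.2410247   0.03263793 -0.79680398] 0.062390613056120064
[ 0.37113618  0.0159251  -1.1617163 ] 0.0627012639504801
23.275 [ 0.65236498 -0.05508017  0.27185003] [-0.20074655  0.70143422 -0.5469494 ] 0.0623450878222403
[(np.float64(0.1), np.int64(35)), (np.float64(0.104), np.int64(26)), (np.float64(0.108), np.int64(33)), (np.float64(0.112), np.int64(32)), (np.float64(0.116), np.int64(30)), (np.float64(0.12), np.int64(14)), (np.float64(0.124), np.int64(1)), (np.float64(0.128), np.int64(5)), (np.float64(0.132), np.int64(36)), (np.float64(0.136), np.int64(2064)), (np.float64(0.14), np.int64(252)), (np.float64(0.144), np.int64(9)), (np.float64(0.148), np.int64(1)), (np.float64(0.156), np.int64(6)), (np.float64(0.16), np.int64(34)), (np.float64(0.164), np.int64(28)), (np.float64(0.168), np.int64(36)), (np.float64(0.172), np.int64(38)), (np.float64(0.176), np.int64(81)), (np.float64(0.18), np.int64(282)), (np.float64(0.28), np.int64(270)), (np.float64(0.284), np.int64(476)), (np.float64(0.288), np.int64(502)), (np.float64(0.292), np.int64(618)), (np.float64(0.296), np.int64(879)), (np.float64(0.3), np.int64(15818)), (np.float64(0.304), np.int64(546)), (np.float64(0.308), np.int64(478)), (np.float64(0.312), np.int64(617)), (np.float64(0.316), np.int64(440)), (np.float64(0.32), np.int64(53)), (np.float64(0.324), np.int64(166)), (np.float64(0.328), np.int64(301)), (np.float64(0.332), np.int64(338))]
cover top 0.30262711309127843 tilt [-0.0041  0.0049  0.3026]
```

View pics/s4.png

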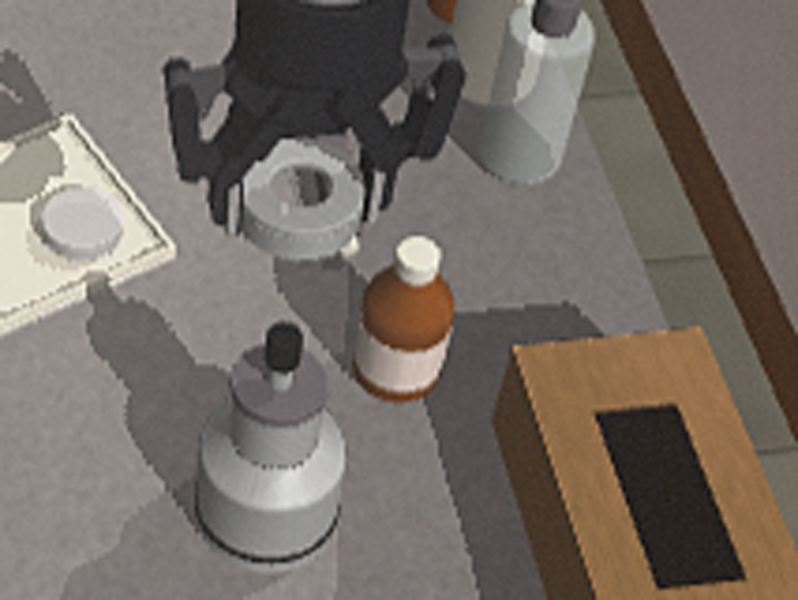

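View pics/w4.png

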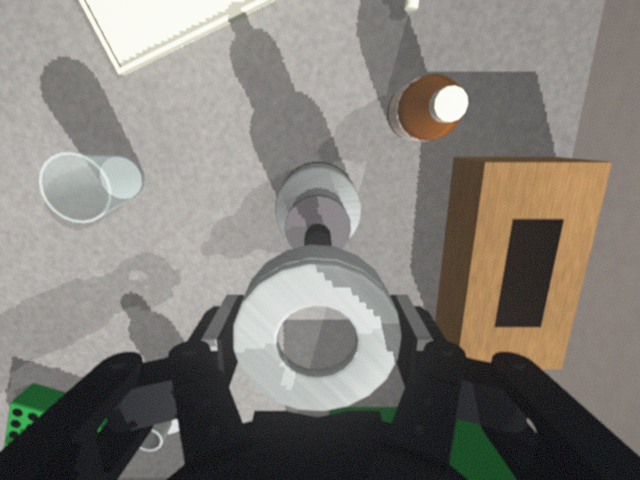

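The cover is alone in the gripper and level, with its underside at about 0.28, 10 cm above the knob top at 0.18. The flange top reads 0.136–0.140 against 0.138 expected, so the inner lid is still seated. Handing in.

```bash
python3 -c "
from station import ticket,get_state
print(ticket.close_job());print(get_state()['time'])"
```

```text
the job is handed in; nothing more can be done
None
the job is handed in; nothing more can be done
```

The double lid is in the larger flask with the inner lid fully seated, and the arm ended holding the outer cover alone above it. I handed the job in at about 23 s, well inside the 58 s limit.

- **Placing:** I lifted both parts together by the knob and lowered them into the mouth. Contact came at TCP height 0.1508 m, against 0.1507 m predicted for fully home, with about 8 N upward force.
- **After release:** the knob's top read 0.181 m (0.180 m expected, and readings on the tray were also about 1 mm high). The cover was level.
- **Lifting the cover:** I gripped it across its wall at 30 N and lifted it straight up, and the inner lid stayed put. Its flange top last read 0.136–0.140 m (0.138 m expected).
- **Final pose:** the cover is within about 0.4° of level, with its underside about 10 cm above the knob's top.
- **Other things:** the flask, amber bottle, beaker and dish looked undisturbed in the last pictures, and I never reached for the red look-alikes. I didn't re-check the objects outside those views.

No check failed or disagreed.

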